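# Shut the under-shelf filter valve and relieve the filter

### The arm

A 7-joint arm with a two-finger parallel gripper is mounted at the origin on the work surface. World frame = base frame: x ahead of the robot, y to its left, z up, the work surface at z = 0. Lengths are in m, angles in rad, forces in N, time in s.
With the tool pointing down it reaches from about 0.4 to 0.85 m from the base axis. Payload 4.5 kg.
Tool frame: the origin (TCP) lies where the fingers leave the gripper's body, on its centre line; the fingertips stand 64 mm ahead of it and the grasp point (between the pads) lies 45 mm ahead of it; z points along the fingers, y is the direction in which the jaws open and shut (so a half turn about z gives the same grasp; the last joint's range is limited). The gripper opens to 88 mm and grips with 3 to 60 N. Pads are 18 mm wide; open, the fingers measure 123 mm over their backs; the gripper's body (75 mm by 187 mm) begins 45 mm behind the grasp point.
Start: joints at [1.238, 0.689, -0.195, 1.565, 0.157, 0.902, -0.215], TCP at [0.224, -0.583, 0.303] pointing down, gripper open.
Joint ranges: [-3.01, 3.01], [-0.46, 2.08], [-1.47, 1.51], [0.13, 2.56], [-1, 4.14], [0.04, 2.09], [-2.66, 2.66]. Speed limits (rad/s): [2.57, 2.57, 3.14, 3.14, 3.14, 3.14, 3.14].

### API

Orientations are given as a unit quaternion [x, y, z, w].
In Python, from plant import monitor, snapshot, workorder, finder gives the robot as it stands.
- The arm moves only by the tool carry_out, never from a script. Its argument "motion" is one flat list of numbers, 6 for each row, row after row: the shift along the tool's x, y, z in cm, then the turn, a rotation vector about the tool's x, y, z in rad. In form: [x, y, z, rx, ry, rz, x, y, z, rx, ry, rz, ...]. A call has 1 to 8 rows; each row shifts and turns the commanded pose from where the row before left it, along the tool's axes as they then stand; what a row does not reach is not made up. A row lasts 1/8 s, in which the tool goes at most 62.5 mm and 10.7 degrees, less where a joint would pass 70% of its speed; a pose out of reach is approached as far as the arm can. A call with a gripper value outside its range is refused whole. "hand" is the finger opening in cm, from 0 to 8.81, set as the call begins (left out, the last holds). The fingers move at their own pace and stop on an object; "grip_force" is the grip in N (left out, the last holds). Time passes only in rows, so rows that do not move let the fingers close. It gives the time, the measured TCP pose, the force and the opening at its end, in the units of the state.
- monitor.get_state(): the state, without advancing time (a new reading comes with each control period).
- snapshot(name): name is "scene" or "top" or "wrist"; returns a dict with "frame" (384x512x3 uint8, red, green, blue), "range_z" (384x512 float32, m along the optical axis (not along the pixel's ray), 0 where there is no reading), "fx", "fy", "cx", "cy" (pixels), "D" ([k1, k2, p1, p2, k3] as OpenCV has them; the pictures are not rectified), "rvec" (rotation vector, rad) and "tvec" (3), from world to camera coordinates, as OpenCV has them; the wrist camera has in their place "hand_eye" (4x4, takes a point from camera to tool coordinates, whose origin is the TCP and whose axes are the flange's). Camera axes: x right, y down, z forward; pixel columns grow to the right and rows downward; lengths in m; the calibration is good to about 2 mm. A picture is of the moment at which its call begins: read the wrist's pose just before it.
- workorder.finish_job(): hands the job in, once; it reports no verdict.
Trained networks look in a picture, given as the dict that the camera call returned (one of the last four; its "shot" number tells which), for a name from the list of things; names that differ only in an ending like _2 or _b are one class to them, and where a whole thing is asked for, a point or a joint stands for the part that bears it (a point fixed in the world has none). Each returns a list of dicts, best first, with "p" (0 to 1); they miss things now and then, are a little off and sometimes report something else, mostly with a low value. They report only what shows in the picture. A call takes as long as a camera call.
- finder.masks_of(picture, thing): "pixels" (384x512 bool, what is visible of it) and "extent" ([left, top, right, bottom] in pixels, round what is visible of it).
The state is a dict: "clock": time; "q": joint angles; "qd": joint speeds; "joint_torque": joint torques, N m; "tool_pos": TCP position; "eef_rot": TCP orientation; "contact_force": force on the tool from outside, world axes, zero at the start; "moment": the same for the moment, N m; "opening": opening from 0.0 (shut) to 1.0 (fully open).
Only numpy, scipy, OpenCV 4.12 (cv2) and the standard library are available. Lean on these libraries where they do the work, as an engineer would, in place of code of your own. Each camera call takes 0.05 s, during which the arm holds its last target. There are 200 camera calls.

### The job

The water filter is about to be changed: shut its valve by turning the blue knob under the shelf's front edge anticlockwise as seen from above (its long lobe swings to the robot's right) until you feel it come up against its rubber seat, and hold it there firmly for a second, with about 10 N at the end of the lobe and never as much as 17 N. With the valve left shut, press the red button on top of the filter fully down, gently, and let it come up again. Leave the jug, the carton and the cup as they stand.

Things in the scene. Friction and masses are not known exactly. Their poses are not given: they have to be found in the camera images.
- shelf: Fixed aluminium shelf, plate 200 (x) by 300 (y) by 8 mm. Origin on the work surface under its centre; x from front edge to back, y left, z up. Underside at 122 mm, top 130, front edge at x = -100. White filter 80 mm across, top at 215, stands on it at x = 30, y = 0. Side cheeks at y = -143 and 143, from x = -30 back; open in front. 30 N on shelf, filter or button is too hard.
- knob: Blue valve knob hanging under the plate on an upright axis 15 mm behind the front edge. Origin on the axis, 104 mm above the work surface. Its long lobe, 12 mm wide and 16 high, points along its -x and sticks out past the front edge; two short lobes stay below the plate. At the start the long lobe points 0.25 to 0.5 rad left (+y side) of straight out. Seen from above it shuts anticlockwise.
- lobe_end (a point): Centre of the upright round boss that ends the knob's long lobe, 75 mm from the axis, 104 mm above the work surface. Boss 20 mm across, top at 113 mm, underside at 95. Push it on its left (+y) side, square to the lobe. 8 to 14 N here for 1 s seats the valve well; 18 N crushes the seat.
- valve: Brass valve body fixed under the plate; origin on the knob's axis, 122 mm up. Friction of 0.15 N m (up to 2 N at the boss) holds the knob where it is left. A hidden rubber seat stops it 0.4 to 1.1 rad from its start, different each time; it shows only as rising force, about 2.5 N per mm of boss travel. Let go, the knob eases back under 5 mm and stays seated by friction; do not turn it back.
- button_top (a point): Centre of the top face of the red pressure-relief button (28 mm across) on the filter, 237 mm above the work surface when up; it is pressed straight down.
- button (a joint): Travel of the red button in m: 0 up, 0.006 fully down. A spring pushes it up: about 1.8 N starts it, 6 N brings it fully down.
- jug: Green cleaner jug with a white cap, 88 mm across, 177 mm high, loose on the work surface to the left of the shelf. Origin at the centre of its underside. Leave it alone.
- carton: Blue and yellow carton, 70 by 50 mm, 130 mm high, loose on the work surface to the right of the shelf. Origin at the centre of its underside. Leave it alone.
- cup: Small orange cup, 54 mm across, 55 mm high, loose on the shelf plate to the right of the filter. Origin at the centre of its underside. Leave it alone.

How it is judged:
By the outcome, as a careful person would: the job done as asked, in the order asked, and still so for the second after the job is handed in, with the robot touching nothing.
It also fails if it takes over 64 s, if anything falls off the work surface, if the arm or the gripper's body presses on something with over 40 N, if the wrist force passes 120 N, or if a joint passes its speed limit or range.

## Working session

There is one attempt and no reset: what is moved stays moved. The work goes in short steps, Python scripts to look and compute and a tool call to move; the robot and the scene stay as the last step left them, time stands still between calls to the robot, and variables do not carry over. Pictures are saved under pics/ and viewed, about 8 in all and at most 12, crops included, and the job is handed in when it is done.

Besides the shell and the picture viewer there is one more tool, called after ">>>" as a command line: name --argument value ..., lists and objects as JSON in quotes. carry_out: Moves the arm, as the interface text tells. Its arguments: {"type":"object","properties":{"motion":{"type":"array"},"hand":{"type":"number"},"grip_force":{"type":"number"}},"required":["motion"]}

```bash
mkdir -p pics; ls; cat > h.py <<'E'
import numpy as np, cv2
from scipy.spatial.transform import Rotation as R
from plant import monitor, snapshot, workorder, finder
def ext(s,st=None):
    "world-from-camera R,t"
    if 'rvec' in s:
        r=cv2.Rodrigues(np.array(s['rvec'],float))[0]; return r.T,-r.T@np.array(s['tvec'],float).ravel()
    T=np.array(s['hand_eye']);q=R.from_quat(st['eef_rot']).as_matrix()
    return q@T[:3,:3],q@T[:3,3]+np.array(st['tool_pos'])
def rays(s,uv):
    K=np.array([[s['fx'],0,s['cx']],[0,s['fy'],s['cy']],[0,0,1.]])
    p=cv2.undistortPoints(np.array(uv,float).reshape(-1,1,2),K,np.array(s['D'],float))[:,0]
    return np.c_[p,np.ones(len(p))]
def pts(s,mask,st=None):
    v,u=np.nonzero(mask&(s['range_z']>0)); r=rays(s,np.c_[u,v]); A,t=ext(s,st)
    return (r*s['range_z'][v,u][:,None])@A.T+t
def save(s,n): cv2.imwrite('pics/'+n,cv2.cvtColor(s['frame'],cv2.COLOR_RGB2BGR))
E
python3 - <<'E'
from h import *
print(monitor.get_state())
ims=[]
for c in ['scene','top']:
    s=snapshot(c); ims.append(s['frame'])
    for n in ['shelf','knob','lobe_end','button','button_top','jug','carton','cup']:
        for d in finder.masks_of(s,n)[:1]:
            P=pts(s,d['pixels'],None)
            if len(P): print(c,n,round(d['p'],2),d['extent'],len(P),np.median(P,0).round(3),np.percentile(P,2,0).round(3),np.percentile(P,98,0).round(3))
cv2.imwrite('pics/a.png',cv2.cvtColor(np.vstack(ims)[:, :],cv2.COLOR_RGB2BGR)) 
im=np.hstack(ims); cv2.imwrite('pics/a.png',cv2.cvtColor(cv2.resize(im,(800,300)),cv2.COLOR_RGB2BGR))
E
```

```text
pics
{'clock': 0.0, 'q': array([ 1.23780602,  0.68999057, -0.19448337,  1.56636193,  0.15730131,
        0.90250365, -0.21509017]), 'qd': array([ 0.00092773,  0.00058249, -0.00033626, -0.00053815,  0.00084393,
       -0.00039773, -0.00085909]), 'joint_torque': array([ 1.30427202e-04, -5.27564478e+01, -1.26684878e+00, -1.53427380e+01,
       -5.26439014e-02,  6.68444205e-03,  1.63607724e-04]), 'tool_pos': array([ 0.22389515, -0.58295616,  0.30190027]), 'eef_rot': array([ 9.83223046e-01,  1.82404945e-01, -2.47568334e-04, -9.03468277e-04]), 'contact_force': array([0.57864289, 0.48226968, 0.02832492]), 'moment': array([-0.01715466,  0.00570348,  0.03000071]), 'opening': 0.9960541031615261}
scene shelf 0.55 [194.6, 154.0, 345.4, 273.4] 10086 [0.653 0.072 0.129] [ 0.495 -0.105  0.002] [0.717 0.196 0.226]
scene knob 0.6 [298.2, 164.6, 306.8, 169.9] 69 [0.459 0.104 0.111] [0.447 0.091 0.099] [0.475 0.115 0.114]
scene lobe_end 0.52 [296.7, 160.8, 309.3, 172.5] 73 [0.458 0.105 0.111] [0.446 0.091 0.099] [0.475 0.117 0.114]
scene button 0.42 [262.5, 163.2, 274.8, 173.0] 128 [0.627 0.045 0.236] 
[... 689 characters left out ...]
-0.003] [0.494 0.118 0.127]
top lobe_end 0.8 [202.7, 258.4, 228.9, 283.3] 196 [0.463 0.098 0.112] [0.439 0.068 0.105] [0.492 0.116 0.117]
top button 0.49 [228.8, 182.1, 246.6, 197.5] 155 [0.619 0.044 0.236] [0.607 0.033 0.229] [0.631 0.056 0.24 ]
top button_top 0.59 [229.0, 185.9, 240.7, 198.0] 141 [0.619 0.044 0.236] [0.607 0.032 0.231] [0.631 0.056 0.24 ]
top jug 0.65 [112.4, 157.7, 160.7, 202.9] 1544 [0.654 0.272 0.116] [0.623 0.243 0.006] [0.705 0.324 0.179]
top carton 0.57 [330.8, 212.0, 365.7, 248.7] 1061 [ 0.558 -0.191  0.128] [ 0.526 -0.223  0.014] [ 0.594 -0.17   0.133]
top cup 0.81 [272.3, 185.3, 298.9, 216.8] 546 [ 0.613 -0.058  0.146] [ 0.583 -0.08   0.129] [ 0.632 -0.032  0.186]
```

```bash
python3 - <<'E'
from h import *
s=snapshot('top'); f=s['frame']
P=pts(s,np.ones((384,512),bool)); sel=(abs(P[:,2]-.13)<.004)&(P[:,0]>.4)&(P[:,0]<.8)&(P[:,1]<.22)&(P[:,1]>-.15)
Q=P[sel]; 
print('plate rect',cv2.minAreaRect(Q[:,:2].astype(np.float32)), len(Q))
# front edge: lowest-x per y bin
ys=np.arange(-.09,.17,.01); e=[]
for y in ys:
    b=Q[abs(Q[:,1]-y)<.005]
    if len(b)>10: e.append((y,b[:,0].min()))
e=np.array(e); print(e.round(3).tolist())
B=P[(abs(P[:,2]-.237)<.004)]; print('button',cv2.minEnclosingCircle(B[:,:2].astype(np.float32)),len(B))
B=P[(abs(P[:,2]-.215)<.003)&(abs(P[:,0]-.62)<.08)]; print('filter',cv2.minEnclosingCircle(B[:,:2].astype(np.float32)),len(B))
d=finder.masks_of(s,'lobe_end')[0]
L=pts(s,d['pixels']);L=L[abs(L[:,2]-.112)<.006]; print(len(L),L.mean(0))
np.save('lobe.npy',L)
for x in L[np.argsort(L[:,0])][::12]: print(x.round(4))
c=f[130:310,90:390]; cv2.imwrite('pics/b.png',cv2.cvtColor(cv2.resize(c,(800,480),interpolation=2),cv2.COLOR_RGB2BGR))
E
```

```text
plate rect ((0.5905120968818665, 0.05088220536708832), (0.3006177544593811, 0.20049786567687988), 78.78784942626953) 9866
[[-0.09, 0.508], [-0.08, 0.467], [-0.07, 0.467], [-0.06, 0.469], [-0.05, 0.471], [-0.04, 0.472], [-0.03, 0.472], [-0.02, 0.474], [-0.01, 0.476], [-0.0, 0.478], [0.01, 0.48], [0.02, 0.482], [0.03, 0.485], [0.04, 0.487], [0.05, 0.489], [0.06, 0.491], [0.07, 0.493], [0.08, 0.495], [0.09, 0.497], [0.1, 0.499], [0.11, 0.5], [0.12, 0.502], [0.13, 0.504], [0.14, 0.506], [0.15, 0.51], [0.16, 0.512]]
button ((0.6201004385948181, 0.044720206409692764), 0.013462274335324764) 138
filter ((0.6220934391021729, 0.044338129460811615), 0.06423618644475937) 769
182 [0.46558527 0.09563408 0.11164324]
[0.4393 0.1121 0.1103]
[0.4435 0.1094 0.117 ]
[0.4459 0.1037 0.1112]
[0.4499 0.1146 0.1116]
[0.4522 0.1059 0.113 ]
[0.4547 0.0978 0.1089]
[0.4588 0.1021 0.1105]
[0.463  0.1022 0.1117]
[0.4657 0.0896 0.1082]
[0.4698 0.0896 0.1112]
[0.4742 0.0876 0.1112]
[0.4786 0.0879 0.1098]
[0.4828 0.0857 0.1116]
[0.4872 0.0837 0.1121]
[0.4894 0.0817 0.1113]
[0.4917 0.0819 0.1087]
```

View pics/b.png

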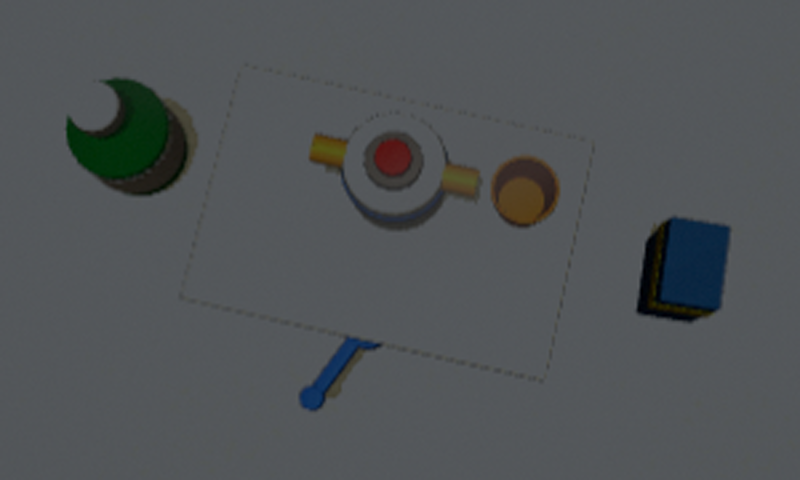

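View pics/a.png

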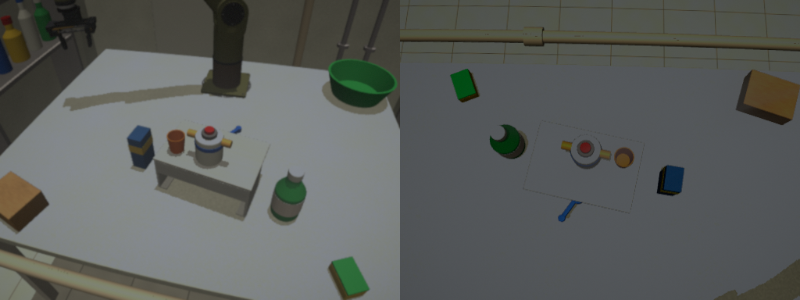

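The top view shows the knob pointing to the lower left, with the boss at about (312, 398) in the crop and the red button at (393, 157). The way in front of the shelf is clear. The shelf fit gives a yaw of about -0.196, and the filter and button agree with it.

```bash
cat >> h.py <<'E'
AX=np.array([.5071,.0674])
def lobe(phi,r,off,z):
    "pose behind the lobe at world angle phi: radius r, off behind the lobe centre line; tool -x pushes anticlockwise"
    d=np.array([np.cos(phi),np.sin(phi)]); t=np.array([-d[1],d[0]])
    return np.r_[AX+r*d-off*t,z], phi-np.pi/2
def rows(goal,yaw,n,p=None,rot=None):
    s=monitor.get_state(); p=s['tool_pos'] if p is None else p; rot=R.from_quat(s['eef_rot']) if rot is None else rot
    g=R.from_matrix(np.c_[[np.cos(yaw),np.sin(yaw),0],[np.sin(yaw),-np.cos(yaw),0],[0,0,-1]])
    w=(rot.inv()*g).as_rotvec()/n; out=[]
    for i in range(n):
        out.append(np.r_[rot.inv().apply((goal-p)/n)*100,w].round(3)); rot=rot*R.from_rotvec(w); p=p+(goal-p)/(n-i) if False else p
        # shift is world-straight: each step (goal-p)/n with p fixed
    print(','.join(str(float(x)) for r in out for x in r)); return goal,rot
E
python3 - <<'E'
from h import *
L=np.load('lobe.npy')
rel=L[:,:2]-AX; r=np.hypot(*rel.T); a=np.unwrap(np.arctan2(rel[:,1],rel[:,0]))
print('r max',np.sort(r)[-8:].round(4),'angle boss',np.median(a[r>.066]),'lobe',np.median(a[r<.06]))
pos,yaw=lobe(2.55,.082,.031,.158); print(pos,yaw)
y0=.367; ym=y0+.5*(yaw-y0)
a=rows(np.array([.42,-.28,.30]),ym,7)
b=rows(np.r_[pos[:2],.30],yaw,8,*a)
E
```

```text
r max [0.0786 0.0787 0.079  0.0793 0.0798 0.0802 0.0807 0.0812] angle boss 2.5287681315920367 lobe 2.5591509241860546
[0.45632381 0.13886172 0.158     ] 0.9792036732051033
4.166,-3.043,0.039,0.0,-0.0,-0.044,4.295,-2.858,0.039,0.0,-0.0,-0.044,4.416,-2.667,0.039,0.0,-0.0,-0.044,4.528,-2.472,0.039,0.0,-0.0,-0.044,4.632,-2.271,0.039,0.0,-0.0,-0.044,4.727,-2.066,0.039,0.0,-0.0,-0.044,4.813,-1.858,0.039,0.0,-0.0,-0.044
3.619,-3.811,-0.0,0.0,0.0,-0.038,3.762,-3.67,-0.0,0.0,0.0,-0.038,3.9,-3.523,-0.0,0.0,0.0,-0.038,4.032,-3.371,-0.0,0.0,0.0,-0.038,4.158,-3.214,-0.0,0.0,0.0,-0.038,4.278,-3.053,-0.0,0.0,0.0,-0.038,4.391,-2.887,-0.0,0.0,0.0,-0.038,4.499,-2.717,-0.0,0.0,0.0,-0.038
```

>>> carry_out --motion '[4.17, -3.04, 0, 0, 0, -0.044, 4.3, -2.86, 0, 0, 0, -0.044, 4.42, -2.67, 0, 0, 0, -0.044, 4.53, -2.47, 0, 0, 0, -0.044, 4.63, -2.27, 0, 0, 0, -0.044, 4.73, -2.07, 0, 0, 0, -0.044, 4.81, -1.86, 0, 0, 0, -0.044]' --hand 0 --grip_force 15

```text
clock: 1.88
tool_pos: [0.4208, -0.2784, 0.303]
eef_rot: [0.943, 0.332, 0.0, 0.0]
contact_force: [0.9, -0.5, 0.5]
opening: 0.229
```

>>> carry_out --motion '[3.62, -3.81, 0, 0, 0, -0.038, 3.76, -3.67, 0, 0, 0, -0.038, 3.9, -3.52, 0, 0, 0, -0.038, 4.03, -3.37, 0, 0, 0, -0.038, 4.16, -3.21, 0, 0, 0, -0.038, 4.28, -3.05, 0, 0, 0, -0.038, 4.39, -2.89, 0, 0, 0, -0.038, 4.5, -2.72, 0, 0, 0, -0.038]'

```text
clock: 2.88
tool_pos: [0.4561, 0.1408, 0.3029]
eef_rot: [0.882, 0.471, 0.0, 0.0]
contact_force: [1.1, 0.3, 0.8]
opening: 0.009
```

```bash
python3 - <<'E'
from h import *
st=monitor.get_state(); s=snapshot('wrist'); save(s,'w1.png')
P=pts(s,np.ones((384,512),bool),st)
for n in ['knob','lobe_end']:
    for d in finder.masks_of(s,n)[:1]:
        L=pts(s,d['pixels'],st); L=L[abs(L[:,2]-.112)<.008]
        rel=L[:,:2]-AX; r=np.hypot(*rel.T); a=np.arctan2(rel[:,1],rel[:,0])
        print(n,d['p'],d['extent'],len(L)); 
        if len(L): 
            B=L[r>.065]; print(np.percentile(r,99),np.median(a[r>.066]),np.median(a[r<.06]),np.median(L[:,2]),cv2.minEnclosingCircle(B[:,:2].astype(np.float32)))
pos,yaw=lobe(2.55,.082,.031,.158); rows(pos,yaw,4); print(st['tool_pos'],st['contact_force'])
E
```

```text
knob 0.9 [261.0, 197.8, 343.5, 232.3] 1260
0.0816078636795915 2.504326819501494 2.463111412147263 0.11211923564911516 ((0.44757354259490967, 0.10942017287015915), 0.010012918151915073)
lobe_end 0.96 [260.6, 198.0, 340.9, 233.6] 1260
0.08099174464584952 2.4998283037005717 2.463060288927913 0.11212697871309318 ((0.4477158188819885, 0.1096854954957962), 0.009708188474178314)
-0.079,0.06,3.623,-0.0,-0.001,0.001,-0.077,0.06,3.623,-0.0,-0.001,0.001,-0.075,0.06,3.623,-0.0,-0.001,0.001,-0.073,0.06,3.624,-0.0,-0.001,0.001
[0.45607977 0.14083697 0.30294259] [1.09584252 0.25379385 0.76037426]
```

View pics/w1.png

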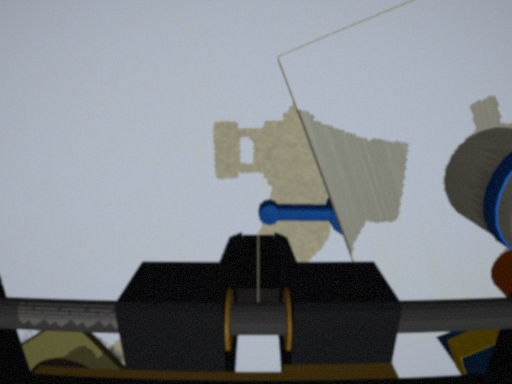

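The wrist view shows the boss at pixel (268, 212), lying ahead of the closed fingers, with the lobe parallel to the tool's y. The space below the fingers is clear, so I'll descend.

>>> carry_out --motion '[0, 0, 4, 0, 0, 0, 0, 0, 4, 0, 0, 0, 0, 0, 4, 0, 0, 0, 0, 0, 2.5, 0, 0, 0, 0, 0, 0, 0, 0, 0]'

```text
clock: 3.65
tool_pos: [0.4552, 0.1374, 0.1565]
eef_rot: [0.883, 0.469, -0.002, 0.0]
contact_force: [-0.4, -0.3, 0.9]
opening: 0.005
```

>>> carry_out --motion '[-0.4, 0, 0, 0, 0, 0, -0.3, 0, 0, 0, 0, 0, 0, 0, 0, 0, 0, 0, 0, 0, 0, 0, 0, 0]'

```text
clock: 4.15
tool_pos: [0.4523, 0.1333, 0.1582]
eef_rot: [0.883, 0.47, 0.001, 0.0]
contact_force: [-0.0, -0.3, -0.6]
opening: 0.002
```

>>> carry_out --motion '[-0.41, -0.085, 0, 0, 0, -0.05, -0.41, -0.085, 0, 0, 0, -0.05, -0.41, -0.085, 0, 0, 0, -0.05, 0, 0, 0, 0, 0, 0]'

```text
clock: 4.65
tool_pos: [0.443, 0.1237, 0.1577]
eef_rot: [0.845, 0.535, -0.0, -0.0]
contact_force: [0.3, 1.5, 0.3]
opening: 0.006
```

```bash
cat > f.py <<'E'
from h import *
F=[];p=[]
for i in range(0): pass
s=monitor.get_state(); q=R.from_quat(s['eef_rot']).as_matrix()
yaw=np.arctan2(q[1,0],q[0,0]); phi=yaw+np.pi/2; d=np.array([np.cos(phi),np.sin(phi)]);t=np.array([-d[1],d[0]])
rel=s['tool_pos'][:2]-AX
print('clk',s['clock'],'phi %.3f r %.4f off %.4f z %.4f'%(phi,rel@d,-(rel@t),s['tool_pos'][2]),'push %.2f'%(-(s['contact_force'][:2]@t)),'rad %.2f fz %.2f'%(s['contact_force'][:2]@d,s['contact_force'][2]))
E
python3 f.py
```

```text
clk 4.65 phi 2.700 r 0.0820 off 0.0235 z 0.1577 push 1.46 rad 0.37 fz 0.30
```

>>> carry_out --motion '[-0.41, -0.085, 0, 0, 0, -0.035, -0.41, -0.085, 0, 0, 0, -0.035, -0.41, -0.085, 0, 0, 0, -0.035, -0.41, -0.085, 0, 0, 0, -0.04, 0, 0, 0, 0, 0, 0]'

```text
clock: 5.28
tool_pos: [0.4337, 0.1092, 0.1576]
eef_rot: [0.804, 0.595, -0.001, 0.0]
contact_force: [0.5, 0.5, 0.8]
opening: 0.005
```

```bash
python3 f.py
```

```text
clk 5.275 phi 2.844 r 0.0825 off 0.0184 z 0.1576 push 0.65 rad -0.34 fz 0.82
```

>>> carry_out --motion '[-0.12, -0.025, 0, 0, 0, -0.015, -0.12, -0.025, 0, 0, 0, -0.015, -0.12, -0.025, 0, 0, 0, -0.015, 0, 0, 0, 0, 0, 0]'

```text
clock: 5.78
tool_pos: [0.4324, 0.1069, 0.1577]
eef_rot: [0.79, 0.613, -0.0, 0.0]
contact_force: [-0.0, 2.2, -1.2]
opening: 0.008
```

>>> carry_out --motion '[-0.12, -0.025, 0, 0, 0, -0.015, -0.12, -0.025, 0, 0, 0, -0.015, -0.12, -0.025, 0, 0, 0, -0.015, 0, 0, 0, 0, 0, 0]'

```text
clock: 6.28
tool_pos: [0.4306, 0.1033, 0.1577]
eef_rot: [0.776, 0.63, -0.0, 0.0]
contact_force: [0.1, 1.3, -1.1]
opening: 0.002
```

>>> carry_out --motion '[-0.12, -0.025, 0, 0, 0, -0.015, -0.12, -0.025, 0, 0, 0, -0.015, -0.12, -0.025, 0, 0, 0, -0.015, 0, 0, 0, 0, 0, 0]'

```text
clock: 6.78
tool_pos: [0.4291, 0.0999, 0.1577]
eef_rot: [0.762, 0.648, -0.0, 0.0]
contact_force: [-1.2, 2.4, -0.5]
opening: 0.006
```

>>> carry_out --motion '[-0.12, -0.025, 0, 0, 0, -0.015, -0.12, -0.025, 0, 0, 0, -0.015, -0.12, -0.025, 0, 0, 0, -0.015, 0, 0, 0, 0, 0, 0]'

```text
clock: 7.28
tool_pos: [0.428, 0.0965, 0.1577]
eef_rot: [0.747, 0.665, -0.0, 0.0]
contact_force: [0.2, 0.6, -0.1]
opening: 0.01
```

>>> carry_out --motion '[-0.12, -0.025, 0, 0, 0, -0.015, -0.12, -0.025, 0, 0, 0, -0.015, -0.12, -0.025, 0, 0, 0, -0.015, 0, 0, 0, 0, 0, 0]'

```text
clock: 7.78
tool_pos: [0.427, 0.093, 0.1577]
eef_rot: [0.732, 0.681, -0.0, 0.0]
contact_force: [-0.7, 1.5, 0.2]
opening: 0.006
```

```bash
python3 f.py
```

```text
clk 7.775 phi 3.070 r 0.0818 off 0.0198 z 0.1577 push 1.42 rad 0.80 fz 0.17
```

>>> carry_out --motion '[-0.12, -0.025, 0, 0, 0, -0.015, -0.12, -0.025, 0, 0, 0, -0.015, -0.12, -0.025, 0, 0, 0, -0.015, 0, 0, 0, 0, 0, 0]'

```text
clock: 8.28
tool_pos: [0.426, 0.0894, 0.1577]
eef_rot: [0.717, 0.697, -0.0, 0.0]
contact_force: [-1.2, 1.5, 0.2]
opening: 0.006
```

>>> carry_out --motion '[-0.12, -0.025, 0, 0, 0, -0.015, -0.12, -0.025, 0, 0, 0, -0.015, -0.12, -0.025, 0, 0, 0, -0.015, 0, 0, 0, 0, 0, 0]'

```text
clock: 8.78
tool_pos: [0.4252, 0.0858, 0.1577]
eef_rot: [0.701, 0.713, -0.0, 0.0]
contact_force: [-0.5, 1.5, -0.2]
opening: 0.003
```

>>> carry_out --motion '[-0.12, -0.025, 0, 0, 0, -0.015, -0.12, -0.025, 0, 0, 0, -0.015, -0.12, -0.025, 0, 0, 0, -0.015, 0, 0, 0, 0, 0, 0]'

```text
clock: 9.28
tool_pos: [0.4246, 0.0822, 0.1577]
eef_rot: [0.684, 0.729, -0.0, 0.0]
contact_force: [-1.1, 1.3, -0.3]
opening: 0.003
```

>>> carry_out --motion '[-0.12, -0.025, 0, 0, 0, -0.015, -0.12, -0.025, 0, 0, 0, -0.015, -0.12, -0.025, 0, 0, 0, -0.015, 0, 0, 0, 0, 0, 0]'

```text
clock: 9.78
tool_pos: [0.4241, 0.0785, 0.1577]
eef_rot: [0.668, 0.744, -0.0, 0.0]
contact_force: [-0.4, 1.8, 0.0]
opening: 0.008
```

```bash
python3 f.py
```

```text
clk 9.775 phi 3.249 r 0.0813 off 0.0200 z 0.1577 push 1.84 rad 0.18 fz 0.04
```

>>> carry_out --motion '[-0.12, -0.025, 0, 0, 0, -0.015, -0.12, -0.025, 0, 0, 0, -0.015, -0.12, -0.025, 0, 0, 0, -0.015, 0, 0, 0, 0, 0, 0]'

```text
clock: 10.28
tool_pos: [0.4238, 0.0757, 0.1577]
eef_rot: [0.651, 0.759, 0.0, -0.0]
contact_force: [-2.2, 3.1, 0.1]
opening: 0.006
```

>>> carry_out --motion '[-0.1, -0.02, 0, 0, 0, -0.012, -0.1, -0.02, 0, 0, 0, -0.012, 0, 0, 0, 0, 0, 0, 0, 0, 0, 0, 0, 0]'

```text
clock: 10.78
tool_pos: [0.4236, 0.0743, 0.1577]
eef_rot: [0.641, 0.767, 0.001, -0.001]
contact_force: [-2.6, 5.0, -0.1]
opening: 0.007
```

>>> carry_out --motion '[-0.1, 0, 0, 0, 0, -0.006, -0.1, 0, 0, 0, 0, -0.006, 0, 0, 0, 0, 0, 0, 0, 0, 0, 0, 0, 0]'

```text
clock: 11.28
tool_pos: [0.4236, 0.0732, 0.1577]
eef_rot: [0.636, 0.772, 0.001, -0.001]
contact_force: [-4.3, 8.0, 0.3]
opening: 0.004
```

```bash
python3 f.py
```

```text
clk 11.275 phi 3.333 r 0.0809 off 0.0216 z 0.1577 push 8.66 rad 2.67 fz 0.32
```

>>> carry_out --motion '[-0.08, -0.04, 0, 0, 0, 0, -0.06, -0.03, 0, 0, 0, 0, 0, 0, 0, 0, 0, 0]'

```text
clock: 11.65
tool_pos: [0.4235, 0.0725, 0.1577]
eef_rot: [0.636, 0.772, 0.002, -0.001]
contact_force: [-3.7, 9.5, 0.8]
opening: 0.006
```

```bash
python3 f.py
```

```text
clk 11.65 phi 3.334 r 0.0811 off 0.0211 z 0.1577 push 10.03 rad 1.83 fz 0.79
```

>>> carry_out --motion '[-0.06, -0.02, 0, 0, 0, 0, 0, 0, 0, 0, 0, 0, 0, 0, 0, 0, 0, 0, 0, 0, 0, 0, 0, 0]'

```text
clock: 12.15
tool_pos: [0.4235, 0.0722, 0.1578]
eef_rot: [0.636, 0.772, 0.003, -0.001]
contact_force: [-4.2, 9.9, -0.2]
opening: 0.005
```

```bash
python3 f.py
```

```text
clk 12.15 phi 3.335 r 0.0811 off 0.0208 z 0.1578 push 10.56 rad 2.17 fz -0.15
```

>>> carry_out --motion '[0, 0, 0, 0, 0, 0, 0, 0, 0, 0, 0, 0, 0, 0, 0, 0, 0, 0, 0, 0, 0, 0, 0, 0, 0, 0, 0, 0, 0, 0, 0, 0, 0, 0, 0, 0]'

```text
clock: 12.9
tool_pos: [0.4235, 0.0722, 0.1578]
eef_rot: [0.636, 0.772, 0.003, -0.001]
contact_force: [-4.0, 9.4, -0.8]
opening: 0.004
```

```bash
python3 f.py
```

```text
clk 12.9 phi 3.335 r 0.0811 off 0.0208 z 0.1578 push 10.00 rad 2.08 fz -0.78
```

>>> carry_out --motion '[0, 0, 0, 0, 0, 0, 0, 0, 0, 0, 0, 0, 0, 0, 0, 0, 0, 0, 0.2, 0, 0, 0, 0, 0, 0.3, 0, 0, 0, 0, 0, 0.8, 0, 0, 0, 0, 0, 1.2, 0, 0, 0, 0, 0, 1.0, 0, 0, 0, 0, 0]'

```text
clock: 13.9
tool_pos: [0.417, 0.104, 0.1577]
eef_rot: [0.637, 0.771, -0.0, 0.0]
contact_force: [1.3, 0.7, -0.2]
opening: 0.008
```

>>> carry_out --motion '[0, 0, -2, 0, 0, 0, 0, 0, -4, 0, 0, 0, 0, 0, -4, 0, 0, 0, 0, 0, -4, 0, 0, 0, 0, 0, -4, 0, 0, 0, 0, 0, 0, 0, 0, 0]'

```text
clock: 14.65
tool_pos: [0.418, 0.1043, 0.3399]
eef_rot: [0.637, 0.771, 0.002, 0.002]
contact_force: [-0.9, 0.0, -0.4]
opening: 0.003
```

```bash
python3 - <<'E'
from h import *
st=monitor.get_state(); s=snapshot('top'); save(s,'t2.png')
d=finder.masks_of(s,'lobe_end')
for d in d[:1]:
    L=pts(s,d['pixels']); L=L[abs(L[:,2]-.112)<.008]; rel=L[:,:2]-AX; r=np.hypot(*rel.T); a=np.arctan2(rel[:,1],rel[:,0])%6.283
    print(d['p'],len(L),np.median(a[r>.064]),r.max())
P=pts(s,np.ones((384,512),bool)); B=P[(abs(P[:,2]-.237)<.003)&(abs(P[:,0]-.62)<.03)&(abs(P[:,1]-.045)<.03)]; print(len(B),B.mean(0) if len(B) else 0, B[:,:2].min(0),B[:,:2].max(0))
cv2.imwrite('pics/t2.png',cv2.cvtColor(cv2.resize(s['frame'][130:310,90:390],(700,420)),cv2.COLOR_RGB2BGR))
print(st['tool_pos'],st['contact_force'])
rows(np.array([.620,.0448,.322]),np.pi/2-.196,6)
E
```

```text
0.65 206 3.2681869437529785 0.08222578161596361
134 [0.61933619 0.04473265 0.23632597] [0.60694679 0.0323387 ] [0.63192141 0.05794273]
[0.41798771 0.10426952 0.33992432] [-0.89490449  0.01129385 -0.39540993]
-1.593,3.146,0.257,-0.0,0.0,0.064,-1.388,3.241,0.257,-0.0,0.0,0.064,-1.177,3.323,0.257,-0.0,0.0,0.064,-0.962,3.392,0.257,-0.0,0.0,0.064,-0.743,3.447,0.257,-0.0,0.0,0.064,-0.52,3.487,0.257,-0.0,0.0,0.064
```

View pics/t2.png

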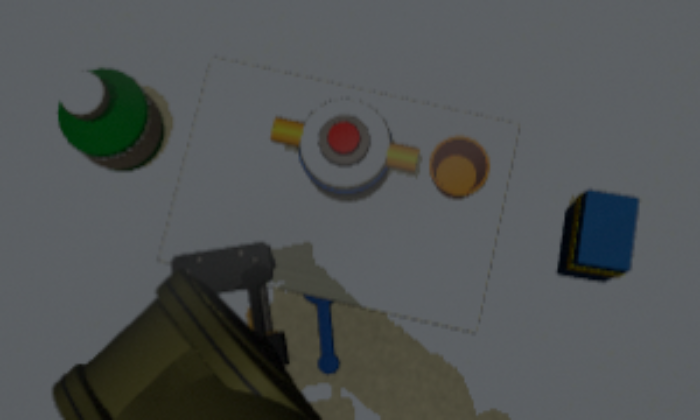

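The top view shows the lobe now pointing slightly right of straight out, at (328, 365). The button at (343, 138), the cup, the jug and the carton have not moved. Next I'll go over the button.

>>> carry_out --motion '[-1.59, 3.15, 0, 0, 0, 0.064, -1.39, 3.24, 0, 0, 0, 0.064, -1.18, 3.32, 0, 0, 0, 0.064, -0.96, 3.39, 0, 0, 0, 0.064, -0.74, 3.45, 0, 0, 0, 0.064, -0.52, 3.49, 0, 0, 0, 0.064, 0, 0, 0, 0, 0, 0]'

```text
clock: 15.62
tool_pos: [0.6214, 0.044, 0.3348]
eef_rot: [0.773, 0.634, -0.002, -0.0]
contact_force: [-1.3, -1.0, -0.3]
opening: 0.005
```

>>> carry_out --motion '[0, 0, 1.5, 0, 0, 0, 0, 0, 1, 0, 0, 0, 0, 0, 0, 0, 0, 0, 0, 0, 0, 0, 0, 0]'

```text
clock: 16.12
tool_pos: [0.6202, 0.0453, 0.3129]
eef_rot: [0.772, 0.635, 0.0, 0.0]
contact_force: [0.5, -0.2, -0.4]
opening: 0.007
```

```bash
python3 - <<'E'
from h import *
st=monitor.get_state(); print(st['tool_pos'],st['contact_force'],st['eef_rot'])
rows(np.array([.6197,.0447,.301]),np.pi/2-.196,1)
s=snapshot('scene'); cv2.imwrite('pics/s2.png',cv2.cvtColor(cv2.resize(s['frame'][90:260,170:380],(700,567),interpolation=2),cv2.COLOR_RGB2BGR))
E
```

```text
[0.62024848 0.04532133 0.3128772 ] [ 0.51316038 -0.15306936 -0.38189341] [7.72426826e-01 6.35103766e-01 4.38799115e-05 5.87146725e-05]
-0.072,-0.042,1.188,0.0,0.0,0.001
```

View pics/s2.png

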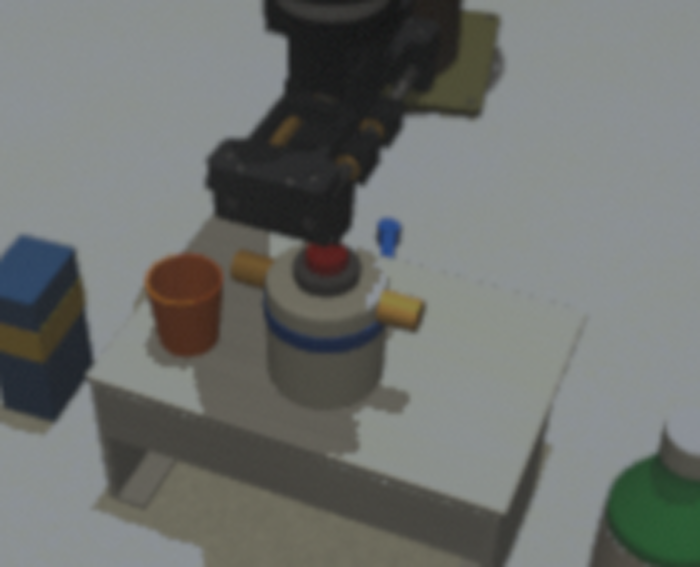

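The scene view shows the closed fingers directly above the red button at (327, 255), and they are clear of the cup. Now I'll press gently.

>>> carry_out --motion '[-0.05, -0.03, 0.5, 0, 0, 0, 0, 0, 0.5, 0, 0, 0, 0, 0, 0.2, 0, 0, 0, 0, 0, 0.2, 0, 0, 0, 0, 0, 0, 0, 0, 0, 0, 0, 0, 0, 0, 0]'

```text
clock: 16.92
tool_pos: [0.6199, 0.0445, 0.2989]
eef_rot: [0.773, 0.635, -0.0, 0.0]
contact_force: [-1.7, -0.9, 2.8]
opening: 0.005
```

>>> carry_out --motion '[0, 0, 0.15, 0, 0, 0, 0, 0, 0.15, 0, 0, 0, 0, 0, 0, 0, 0, 0, 0, 0, 0, 0, 0, 0]'

```text
clock: 17.42
tool_pos: [0.6199, 0.0446, 0.2959]
eef_rot: [0.773, 0.635, -0.0, 0.0]
contact_force: [-2.4, -0.9, 4.7]
opening: 0.004
```

>>> carry_out --motion '[0, 0, 0.1, 0, 0, 0, 0, 0, 0.1, 0, 0, 0, 0, 0, 0, 0, 0, 0, 0, 0, 0, 0, 0, 0]'

```text
clock: 17.92
tool_pos: [0.6199, 0.0446, 0.2954]
eef_rot: [0.773, 0.635, 0.0, 0.001]
contact_force: [-6.5, -2.1, 14.1]
opening: 0.004
```

```bash
python3 - <<'E'
from h import *
print(monitor.get_state()['contact_force'])
for c in ['top','scene']:
    s=snapshot(c); P=pts(s,np.ones((384,512),bool)); r=np.hypot(P[:,0]-.6199,P[:,1]-.0446)
    for a,b in [(0,.012),(.016,.022),(.027,.037)]:
        z=P[(r>a)&(r<b)&(P[:,2]<.245)&(P[:,2]>.2),2]; print(c,a,b,len(z),np.percentile(z,[5,25,50,75,95]).round(4) if len(z) else '')
print(monitor.get_state()['tool_pos'],monitor.get_state()['contact_force'])
cv2.imwrite('pics/s3.png',cv2.cvtColor(cv2.resize(s['frame'][140:200,230:310],(800,600),interpolation=2),cv2.COLOR_RGB2BGR))
E
```

```text
[-6.47494688 -2.08556716 14.07394892]
top 0 0.012 0 
top 0.016 0.022 0 
top 0.027 0.037 0 
scene 0 0.012 14 [0.2293 0.2301 0.234  0.239  0.2423]
scene 0.016 0.022 86 [0.2141 0.2237 0.2263 0.227  0.2298]
scene 0.027 0.037 217 [0.2126 0.2138 0.2145 0.2151 0.2159]
[0.61990605 0.04462418 0.29537715] [-5.98116907 -1.70140719 14.18834944]
```

View pics/s3.png

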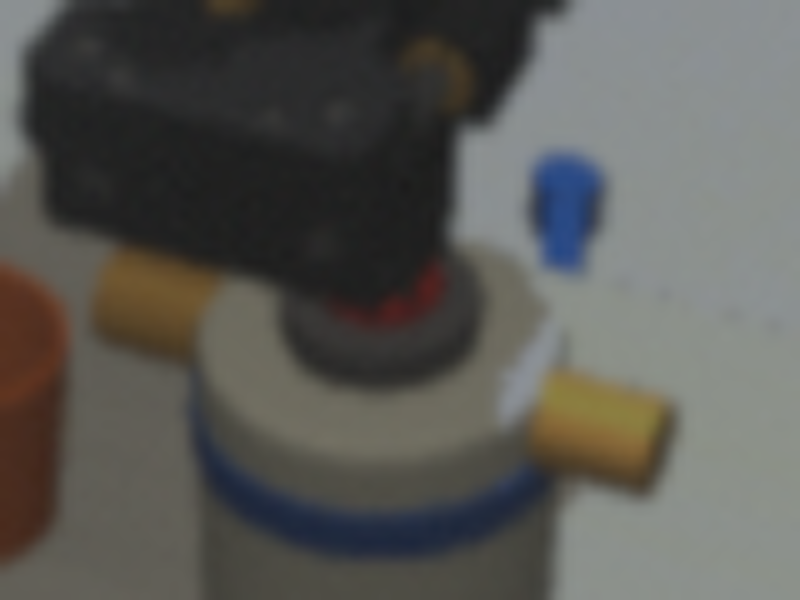

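The close crop shows the button, at (390, 300), sunk close to its collar. The collar top measures about 0.227 m and the fingertips are at about 0.231 m, so the hard stop at 14 N is the button's own end of travel. I'll release straight up and move away.

>>> carry_out --motion '[0, 0, -0.3, 0, 0, 0, 0, 0, -0.6, 0, 0, 0, 0, 0, -2, 0, 0, 0, 0, 0, -4, 0, 0, 0, 0, 0, -3, 0, 0, 0]'

```text
clock: 18.65
tool_pos: [0.6207, 0.0452, 0.3939]
eef_rot: [0.772, 0.635, 0.001, 0.0]
contact_force: [0.3, -0.3, 0.1]
opening: 0.007
```

>>> carry_out --motion '[0, -4, 0, 0, 0, 0, 0, -5, 0, 0, 0, 0, 0, -5, 0, 0, 0, 0, 0, -3, 0, 0, 0, 0, 0, 0, 0, 0, 0, 0, 0, 0, 0, 0, 0, 0]'

```text
clock: 19.4
tool_pos: [0.4546, 0.0776, 0.3928]
eef_rot: [0.773, 0.635, 0.001, 0.0]
contact_force: [0.7, 0.3, -0.4]
opening: 0.007
```

```bash
python3 - <<'E'
from h import *
st=monitor.get_state(); print(st['tool_pos'],st['contact_force'],st['clock'])
for c in ['top','scene']:
    s=snapshot(c); P=pts(s,np.ones((384,512),bool)); r=np.hypot(P[:,0]-.6197,P[:,1]-.0447)
    z=P[(r<.01)&(P[:,2]<.26)&(P[:,2]>.2),2]; print(c,'button z',len(z),np.median(z) if len(z) else '')
    for d in finder.masks_of(s,'lobe_end')[:1]:
        L=pts(s,d['pixels']); L=L[abs(L[:,2]-.112)<.008]; rel=L[:,:2]-AX; q=np.hypot(*rel.T); a=np.arctan2(rel[:,1],rel[:,0])%6.283
        print('knob',d['p'],len(L),np.median(a[q>.064]) if len(L) else '')
    for n in ['jug','carton','cup']:
        for d in finder.masks_of(s,n)[:1]: print(n,np.median(pts(s,d['pixels']),0).round(3))
E
```

```text
[0.45459495 0.07762843 0.39281224] [ 0.714763    0.34739568 -0.40979276] 19.4
top button z 79 0.2358950313082182
jug [0.654 0.27  0.117]
carton [ 0.557 -0.191  0.128]
scene button z 45 0.2362853782600417
knob 0.57 60 3.294111482660813
jug [0.696 0.28  0.104]
carton [ 0.586 -0.186  0.087]
cup [ 0.619 -0.056  0.167]
```

```bash
python3 -c "
from plant import workorder; print(workorder.finish_job())"
```

```text
the job is handed in; nothing more can be done
None
```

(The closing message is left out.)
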